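# Close out a kit batch: load the drawer, shut it, zero the counter

## Robot

A 6-joint arm with a two-finger parallel gripper is mounted at the origin on the work surface. World frame = base frame: x ahead of the robot, y to its left, z up, the work surface at z = 0. Lengths are in mm, angles in rad, forces in N, time in s.
With the tool pointing down it reaches from about 400 to 925 mm from the base axis. Payload 12.5 kg.
Tool frame: the origin (TCP) lies on the centre line of the jaws, within the pads' length; the fingertips stand 25 mm ahead of it and the grasp point (between the pads) lies 6 mm ahead of it (env.tip_extent is the distance from the TCP to the fingertips, in mm); x points along the fingers, z is the direction in which the jaws open and shut, and the axes are right-handed (so a half turn about x gives the same grasp; the last joint's range is limited). The gripper opens to 95 mm and grips with 3 to 60 N. Pads are 20 mm wide; open, the fingers measure 119 mm over their backs; the gripper's body (75 mm by 180 mm) begins 59 mm behind the grasp point.
Start: joints at [1.074, 0.491, 1.559, -0, 1.092, -0.106], TCP at [238.064, 577.901, 239.661] pointing down, gripper open.
Joint ranges: [-3.1, 3.1], [-0.84, 2.19], [0.05, 2.79], [-1.13, 4.28], [0.06, 2.93], [-2.69, 2.69]. Speed limits (rad/s): [2.22, 2.22, 2.79, 3.14, 3.14, 3.14].

## Interface

Orientations are given as [roll, pitch, yaw] about the fixed x, y, z axes, in that order (R = Rz(yaw) Ry(pitch) Rx(roll)).
In Python, from cell import env gives the robot as it stands.
- The arm moves only by the tool step_arm, never from a script. Its argument "rows" is a list of rows, each a list of 6 numbers: the shift along the tool's x, y, z in mm, then the turn, a rotation vector about the tool's x, y, z in rad. In form: [[x, y, z, wx, wy, wz], ...]. A call has 1 to 8 rows; each row shifts and turns the pose as measured when the row begins, along the tool's axes as they then stand; what a row does not reach is not made up. A row lasts 1/8 s, in which the tool goes at most 62.5 mm and 10.7 degrees, less where a joint would pass 70% of its speed; a pose out of reach is approached as far as the arm can. A call is refused whole if a number of a shift passes 62.5 or a number of a turn 0.188, either way. A call with a gripper value outside its range is refused whole. "grip" is the finger opening in mm, from 0 to 95.1, set as the call begins (left out, the last holds). The fingers move at their own pace and stop on an object; the grip force is fixed at half the most. Time passes only in rows, so rows that do not move let the fingers close. It gives the time, the measured TCP pose, the force and the opening at its end, in the units of the state.
- env.state(): the state, without advancing time (a new reading comes with each control period).
- env.read_camera(name): name is "scene" or "top" or "wrist"; returns the picture (480x640x3 uint8, red, green, blue); there is no depth.
- env.get_calibration(name): a dict with "fx", "fy", "cx", "cy" (pixels), "pose" (4x4, takes a point from camera to world coordinates); the wrist camera has in their place "hand_eye" (4x4, takes a point from camera to tool coordinates, whose origin is the TCP and whose axes are the tool frame's). Camera axes: x right, y down, z forward; pixel columns grow to the right and rows downward; lengths in mm; the calibration is good to about 2 mm. A picture is of the moment at which its call begins: read the wrist's pose just before it. get_calibration takes no time and is no camera call.
- env.job_done(): hands the job in, once; it reports no verdict.
The state is a dict: "t": time; "joints": joint angles; "qvel": joint speeds; "tau": joint torques, N m; "eef_pos": TCP position; "tcp_rot": TCP orientation; "ft_force": force on the tool from outside, world axes, zero at the start; "moment": the same for the moment, N m; "opening": opening from 0.0 (shut) to 1.0 (fully open).
Only numpy, scipy, OpenCV 4.12 (cv2) and the standard library are available. Lean on these libraries where they do the work, as an engineer would, in place of code of your own. Each camera call takes 0.05 s, during which the arm holds its last target.

## Task

Close out this kit batch: stand every squat jar from the bench upright in the open kit drawer, then push the drawer gently home until it is fully shut. After that turn the batch counter's reset knob counter-clockwise (seen from above) back to its zero stop, and leave the tall bottle, the tube rack and the cardboard carton where they are.

Things in the scene. Friction and masses are not known exactly. Their poses are not given: they have to be found in the camera images.
- jar1: squat white plastic jar with a black screw cap, 48 mm diameter, 62 mm tall (cap: the top 16 mm, 45 mm diameter), about 120 g; origin at the centre of its underside, z up along the jar. Three to five such jars stand on the bench; absent ones read None
- jar2: squat white plastic jar with a black screw cap, 48 mm diameter, 62 mm tall (cap: the top 16 mm, 45 mm diameter), about 120 g; origin at the centre of its underside, z up along the jar. Three to five such jars stand on the bench; absent ones read None
- jar3: squat white plastic jar with a black screw cap, 48 mm diameter, 62 mm tall (cap: the top 16 mm, 45 mm diameter), about 120 g; origin at the centre of its underside, z up along the jar. Three to five such jars stand on the bench; absent ones read None
- jar4: squat white plastic jar with a black screw cap, 48 mm diameter, 62 mm tall (cap: the top 16 mm, 45 mm diameter), about 120 g; origin at the centre of its underside, z up along the jar. Three to five such jars stand on the bench; absent ones read None
- jar5: squat white plastic jar with a black screw cap, 48 mm diameter, 62 mm tall (cap: the top 16 mm, 45 mm diameter), about 120 g; origin at the centre of its underside, z up along the jar. Three to five such jars stand on the bench; absent ones read None
- drawer (a joint): how far the kit drawer is pulled out, d (m): 0 = fully shut, 0.185 = fully out; it stays where it is left. The unit is a low grey box 270 mm wide, 250 mm deep, 108 mm high; the drawer comes out towards the robot. In drawer_floor's frame the unit's front edge is at x = d - 110 mm; beyond it the drawer is under the unit's roof, whose underside is 78 mm above the drawer floor
- drawer_floor (a point): centre of the drawer's inner floor, 20 mm above the bench; moves with the drawer; x = closing direction (into the unit), y left when looking in, z up. Inner floor 214 mm (x) by 234 mm (y); side and rear walls rise 20 mm above it. The blue front panel's inner face is at x = -111 mm; it is 15 mm thick, 264 mm wide, its top 72 mm above this floor
- drawer_handle (a point): middle of the drawer's bar handle: an aluminium bar along the drawer's y, 120 mm long, about 10 mm thick, 35 mm in front of the panel's outer face, 69 mm above the bench; same axes as drawer_floor
- reset_knob (a joint): angle of the counter's reset knob (rad): 0 = at its zero stop; grows clockwise seen from above to 5.8, so turning it counter-clockwise brings it back. Friction holds it where it is left
- knob_grip (a point): on the reset knob's vertical axis at grip height, 82 mm above the bench; turns with it. Black knob: disc 64 mm across (top at 59 mm) with an upright grip bar 60 mm long (x), 16 mm thick (y), top at 92 mm; white pointer at the bar's -x end. On a grey counter box 130 by 130 by 50 mm; at zero the pointer meets the black mark and steel pin on the dial's edge
- tall_bottle: tall amber bottle, 66 mm diameter, 190 mm high; stays where it is; origin at the centre of its underside
- tube_rack: green rack of black-capped test tubes, 60 by 140 mm (x, y), 130 mm high; stays where it is; origin at the centre of its underside
- carton: open empty cardboard carton, 160 by 140 mm (x, y), 70 mm high; stays where it is; origin at the centre of its underside

How it is judged (in metres and radians):
On the way, in this order (a step that is already met when the one before it is completed fails the run):
1. every jar stands upright in the drawer and the drawer is fully shut (x of jar1 in the frame of drawer_floor between -0.09 and 0.09 m and y of jar1 in the frame of drawer_floor between -0.1 and 0.1 m and z of jar1 in the frame of drawer_floor between -0.01 and 0.01 m and angle between each of jar1, jar2, jar3, jar4, jar5's own z axis and vertical below 0.15 rad and x of jar2 in the frame of drawer_floor between -0.09 and 0.09 m and y of jar2 in the frame of drawer_floor between -0.1 and 0.1 m and z of jar2 in the frame of drawer_floor between -0.01 and 0.01 m and x of jar3 in the frame of drawer_floor between -0.09 and 0.09 m and y of jar3 in the frame of drawer_floor between -0.1 and 0.1 m and z of jar3 in the frame of drawer_floor between -0.01 and 0.01 m and x of jar4 in the frame of drawer_floor between -0.09 and 0.09 m and y of jar4 in the frame of drawer_floor between -0.1 and 0.1 m and z of jar4 in the frame of drawer_floor between -0.01 and 0.01 m and x of jar5 in the frame of drawer_floor between -0.09 and 0.09 m and y of jar5 in the frame of drawer_floor between -0.1 and 0.1 m and z of jar5 in the frame of drawer_floor between -0.01 and 0.01 m and value of joint drawer below 0.004 m), for 0.2 s.
2. with the drawer shut, the reset knob is turned back to its zero stop (value of joint drawer below 0.004 m and value of joint reset_knob below 0.07 rad), for 0.2 s.
At the end, for the whole second after the job is handed in: every jar present stands upright (within 0.15 rad) and at rest on the drawer's inner floor, the drawer is shut to within 4 mm and the reset knob is within 0.07 rad of its zero stop (all of step 2 and x of jar1 in the frame of drawer_floor between -0.09 and 0.09 m and y of jar1 in the frame of drawer_floor between -0.1 and 0.1 m and z of jar1 in the frame of drawer_floor between -0.01 and 0.01 m and angle between each of jar1, jar2, jar3, jar4, jar5's own z axis and vertical below 0.15 rad and x of jar2 in the frame of drawer_floor between -0.09 and 0.09 m and y of jar2 in the frame of drawer_floor between -0.1 and 0.1 m and z of jar2 in the frame of drawer_floor between -0.01 and 0.01 m and x of jar3 in the frame of drawer_floor between -0.09 and 0.09 m and y of jar3 in the frame of drawer_floor between -0.1 and 0.1 m and z of jar3 in the frame of drawer_floor between -0.01 and 0.01 m and x of jar4 in the frame of drawer_floor between -0.09 and 0.09 m and y of jar4 in the frame of drawer_floor between -0.1 and 0.1 m and z of jar4 in the frame of drawer_floor between -0.01 and 0.01 m and x of jar5 in the frame of drawer_floor between -0.09 and 0.09 m and y of jar5 in the frame of drawer_floor between -0.1 and 0.1 m and z of jar5 in the frame of drawer_floor between -0.01 and 0.01 m and linear speed of each of jar1, jar2, jar3, jar4, jar5 below 0.02 m/s); the robot touches nothing.
It fails at once if the tall bottle is shifted by more than 30 mm or tipped (distance of tall_bottle from where it was at the start of the episode above 0.03 m or angle between tall_bottle's own z axis and vertical above 0.3 rad).
It fails at once if the tube rack is shifted by more than 30 mm or tipped (distance of tube_rack from where it was at the start of the episode above 0.03 m or angle between tube_rack's own z axis and vertical above 0.3 rad).
It fails at once if the carton is shifted by more than 30 mm or tipped (distance of carton from where it was at the start of the episode above 0.03 m or angle between carton's own z axis and vertical above 0.3 rad).
It fails at once if the drawer is slammed (faster than 0.4 m/s) (velocity of joint drawer below -0.4 m/s).
Of jar1, jar2, jar3, jar4, jar5 only 3 to 5 are there at a start; the rules pass over those that are not, and their reading is None.
At some moment in a run one of jar1, jar2, jar3, jar4, jar5 may be knocked a few centimetres aside while the robot is not near it.
It also fails if it takes over 192 s, if anything falls off the work surface, if the arm or the gripper's body presses on something with over 40 N, if the wrist force passes 120 N, or if a joint passes its speed limit or range.

## Working session

There is one attempt and no reset: what is moved stays moved. The work goes in short steps, Python scripts to look and compute and a tool call to move; the robot and the scene stay as the last step left them, time stands still between calls to the robot, and variables do not carry over. Pictures are saved under pics/ and viewed, and the job is handed in when it is done.

Besides the shell and the picture viewer there is one more tool, called after ">>>" as a command line: name --pt "numbers of a row" for each row, then --argument value for the rest. step_arm: Moves the arm, as the interface text tells. Its arguments: {"type":"object","properties":{"rows":{"type":"array","items":{"type":"array","items":{"type":"number"}}},"grip":{"type":"number"}},"required":["rows"]}

```bash
ls; mkdir -p pics
python3 - <<'E'
from cell import env
import cv2
s=env.state();print(s)
for n in("scene","top","wrist"):
    im=env.read_camera(n);cv2.imwrite(f"pics/{n}0.png",im[:,:,::-1]);c=env.get_calibration(n);print(n,c)
E
```

```text
pics
{'t': 0.0, 'joints': array([ 1.07439312e+00,  4.91567609e-01,  1.55945995e+00, -4.92159406e-06,
        1.09171500e+00, -1.05602854e-01]), 'qvel': array([-0.00054278,  0.00056922, -0.00065537,  0.00095554,  0.00202265,
       -0.0012353 ]), 'tau': array([-4.26566512e-04, -6.12640572e+01, -2.58187419e+01,  6.92199077e-02,
        4.81659151e-02, -1.29475206e-04]), 'eef_pos': array([237.95436061, 577.68666889, 239.0531201 ]), 'tcp_rot': array([ 3.03978566,  1.56964641, -2.0634014 ]), 'ft_force': array([ 0.41056535, -0.03798655, -0.77684799]), 'moment': array([ 0.0396717 , -0.0230685 , -0.01434506]), 'opening': 1.0003047105978304}
scene {'fx': 436.8361733521978, 'fy': 436.8361733521978, 'cx': 319.1345424902094, 'cy': 236.1303626620832, 'pose': array([[ 5.43465617e-01,  6.38261737e-01, -5.45222044e-01,
         1.17125366e+03],
       [ 8.39260149e-01, -4.00019583e-01,  3.68275353e-01,
        -4.75366020e+02],
       [ 1.69565719e-02, -6.57728126e-01, -7.53064530e-01,
         8.51291781e+02],
       [ 0.00000000e+00,  0.00000000e+00,  0.00000000e+00,
         1.00000000e+00]])}
to
[... 217 characters left out ...]
90e-01, -6.14604632e-02,  1.18569390e-02,
        -1.09034163e+02],
       [ 1.17909820e-03, -2.07853319e-01, -9.78159296e-01,
         1.14508390e+03],
       [ 0.00000000e+00,  0.00000000e+00,  0.00000000e+00,
         1.00000000e+00]])}
wrist {'fx': 389.5819494509887, 'fy': 389.5819494509887, 'cx': 327.5650245397296, 'cy': 240.1788857057074, 'hand_eye': array([[ 5.14296921e-04, -2.67384344e-01,  9.63589823e-01,
        -1.44618836e+02],
       [-1.25606121e-03, -9.63589363e-01, -2.67383546e-01,
         7.51630085e+01],
       [ 9.99999079e-01, -1.07281326e-03, -8.31422145e-04,
         6.23545590e-01],
       [ 0.00000000e+00,  0.00000000e+00,  0.00000000e+00,
         1.00000000e+00]])}
```

View pics/top0.png

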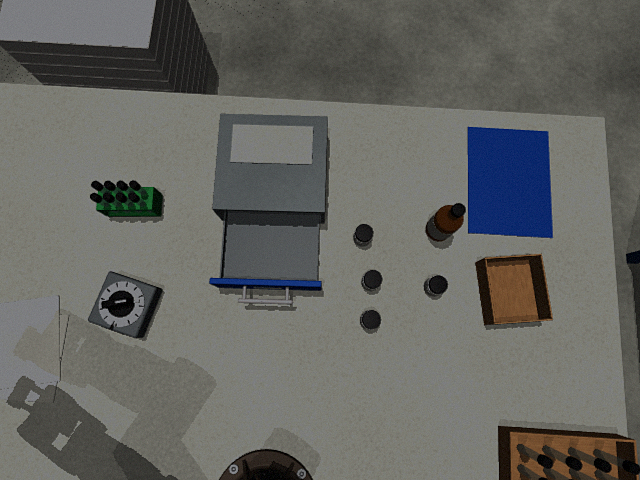

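View pics/scene0.png

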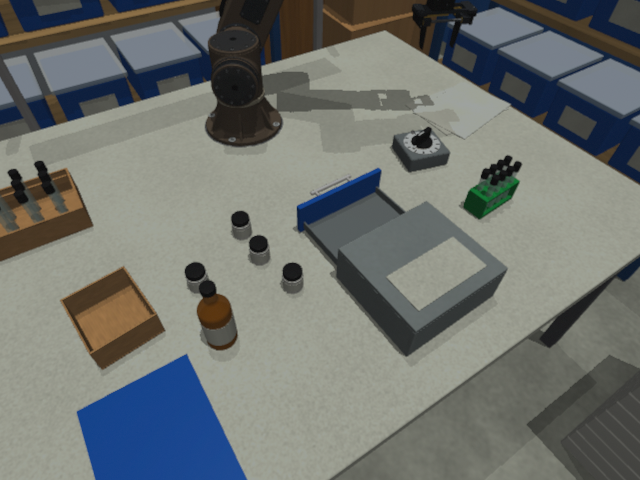

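View pics/wrist0.png

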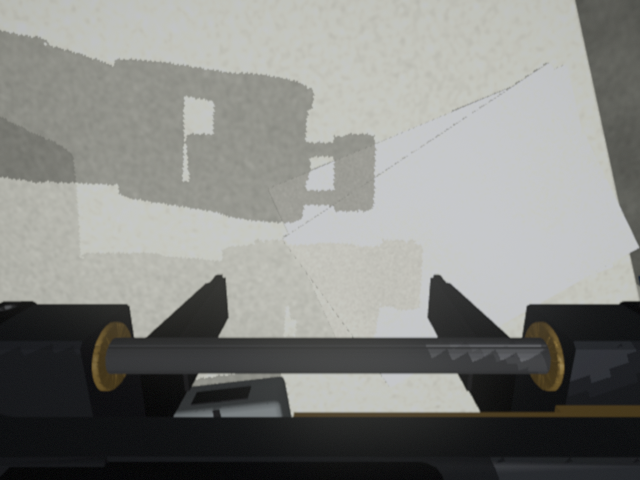

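The top view shows four jars, with caps at about (364,233), (372,280), (371,320) and (436,285). The drawer is open, its blue panel at y≈283, and the knob is at (121,304). I'll measure these next.

```bash
cat > h.py <<'E'
from cell import env
import cv2, numpy as np
from scipy.spatial.transform import Rotation as R
def grab(n,name):
    im=env.read_camera(n)[:,:,::-1].copy(); cv2.imwrite(f"pics/{name}.png",im); return im
def toworld(n,uv,z,T=None):
    c=env.get_calibration(n); P=c.get("pose") if T is None else T@c["hand_eye"]
    d=P[:3,:3]@np.array([(uv[0]-c["cx"])/c["fx"],(uv[1]-c["cy"])/c["fy"],1.])
    return P[:3,3]+d*(z-P[2,3])/d[2]
def proj(n,X,T=None):
    c=env.get_calibration(n); P=c.get("pose") if T is None else T@c["hand_eye"]
    q=np.linalg.inv(P)@np.append(X,1); return np.array([c["fx"]*q[0]/q[2]+c["cx"],c["fy"]*q[1]/q[2]+c["cy"]])
def tool(s=None):
    s=s or env.state(); T=np.eye(4); T[:3,:3]=R.from_euler("xyz",s["tcp_rot"]).as_matrix(); T[:3,3]=s["eef_pos"]; return T
def crop(im,x0,y0,x1,y1,k,name):
    cv2.imwrite(f"pics/{name}.png",cv2.resize(im[y0:y1,x0:x1],None,fx=k,fy=k,interpolation=cv2.INTER_CUBIC))
E
python3 - <<'E'
from h import *
im=cv2.imread("pics/top0.png");sc=cv2.imread("pics/scene0.png")
def caps(im,z,n,box):
    x0,y0,x1,y1=box
    m=(im.max(2)<48).astype(np.uint8); mm=np.zeros_like(m); mm[y0:y1,x0:x1]=m[y0:y1,x0:x1]
    k,l,st,c=cv2.connectedComponentsWithStats(mm)
    for i in range(1,k):
        if st[i,4]>100: print(n,st[i],c[i].round(1),toworld(n,c[i],z).round(0))
caps(im,56,"top",(340,210,460,345)); caps(sc,56,"scene",(170,200,310,300))
b=(im[:,:,0]>90)&(im[:,:,2]<60)&(im[:,:,1]<90); b[:,350:]=0
ct=max(cv2.findContours(b.astype(np.uint8),0,2)[0],key=cv2.contourArea)
r=cv2.minAreaRect(ct);print("panel",r,[toworld("top",p,92).round(0) for p in cv2.boxPoints(r)])
print(tool()[:3,:3].round(3))
crop(im,200,200,350,320,5,"d0"); crop(im,80,260,170,345,7,"k0")
E
```

```text
top [426 211  34  31 428] [437.7 229.8] [ 668. -380.   56.]
top [447 210  13  18 149] [453.2 215.8] [ 707. -419.   56.]
top [353 224  20  22 315] [363.1 234.3] [ 645. -196.   56.]
top [362 270  20  21 286] [372.  279.5] [ 534. -222.   56.]
top [424 275  24  22 335] [435.9 285.2] [ 530. -378.   56.]
top [360 310  21  19 298] [370.4 319.3] [ 438. -222.   56.]
scene [232 211  17  16 212] [239.6 218.7] [ 442. -223.   56.]
scene [249 236  18  17 238] [257.9 243.7] [ 538. -223.   56.]
scene [185 263  20  18 282] [194.5 271.3] [ 535. -381.   56.]
scene [283 263  19  18 278] [291.8 271.6] [ 652. -196.   56.]
scene [199 280  17  18 231] [207.  288.8] [ 593. -376.   56.]
panel ((264.9891052246094, 281.8653869628906), (110.15988159179688, 5.340904235839844), 1.7098139524459839) [array([497., 161.,  92.]), array([510., 162.,  92.]), array([518., -97.,  92.]), array([506., -98.,  92.])]
[[-0.    -0.925  0.381]
 [-0.001  0.381  0.925]
 [-1.     0.    -0.001]]
```

View pics/d0.png

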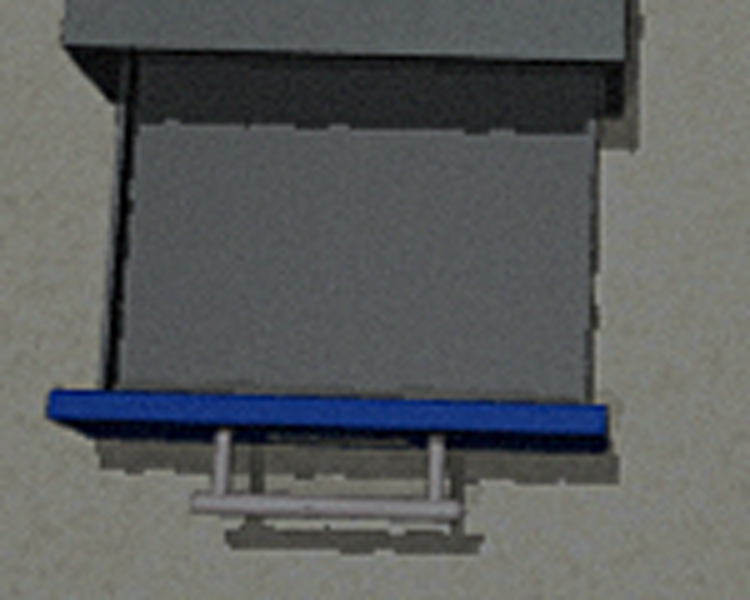

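View pics/k0.png

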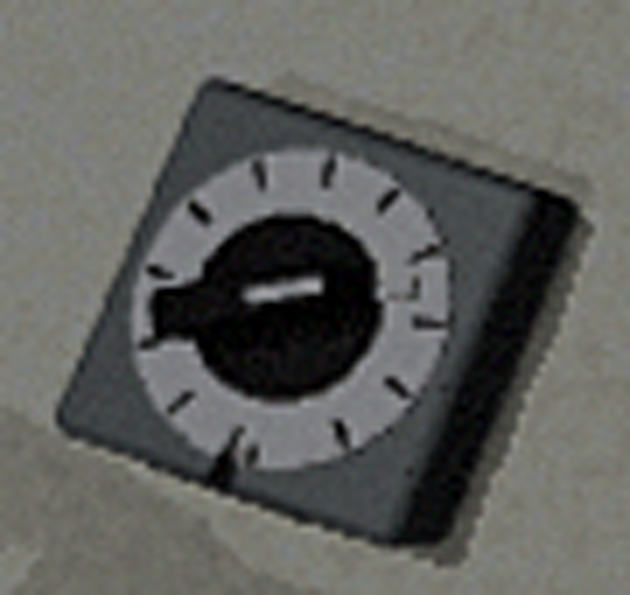

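Run:
```python
from h import *
t=lambda u,v,z:toworld("top",(200+u/5-.4,200+v/5-.4),z)
A=t(50,392,92);B=t(607,406,92);C=t(50,415,92);D=t(607,432,92);E=t(65,45,108);F=t(625,60,108)
for p in (A,B,C,D,E,F):print(p.round(1))
yaw=[np.arctan2(-(p-q)[0],(p-q)[1]) for p,q in((A,B),(C,D),(E,F))];print("yaw",yaw)
w=np.mean(yaw);x=np.array([np.cos(w),np.sin(w)]);yv=np.array([-x[1],x[0]])
mid=lambda p,q:((p+q)/2)[:2]
print("panel w",np.linalg.norm(A-B),"thick",(mid(A,B)-mid(C,D))@x,"roof w",np.linalg.norm(E-F))
d=(mid(E,F)-mid(A,B))@x-1;print("d",d,"cy",mid(A,B)@yv,mid(E,F)@yv)
o=mid(A,B)+111*x;print("floor",o)
h=t((193+462)/2,507,69);print("handle",h,(h[:2]-o)@x,(h[:2]-o)@yv)
for n in [(-60,60),(-60,-60),(15,60),(15,-60)]:print(n,(o+n[0]*x+n[1]*yv).round(1))
sc=cv2.imread("pics/scene0.png")
for p in (A,B,E,F): cv2.circle(sc,tuple(int(v) for v in proj("scene",p).round()),2,(0,0,255),-1)
crop(sc,230,150,520,360,2.5,"s0c")
```

```text
[508.6 162.5  92. ]
[518.4 -99.2  92. ]
[497.8 161.3  92. ]
[ 506.2 -100.    92. ]
[673.1 170.4 108. ]
[682.6 -97.4 108. ]
yaw [np.float64(0.037547966607357146), np.float64(0.03220671958461404), np.float64(0.035189545444847654)]
panel w 261.918785177898 thick 11.520829868503148 roof w 267.96491402882174
d 163.4392051686588 cy 13.698464909172937 12.727907517992248
floor [624.40865575  35.55846011]
handle [464.78111219  30.57634042  69.        ] -159.70413151876534 0.6037861543536699
(-60, 60) [562.3  93.4]
(-60, -60) [566.5 -26.5]
(15, 60) [637.3  96. ]
(15, -60) [641.5 -23.9]
```

View pics/s0c.png

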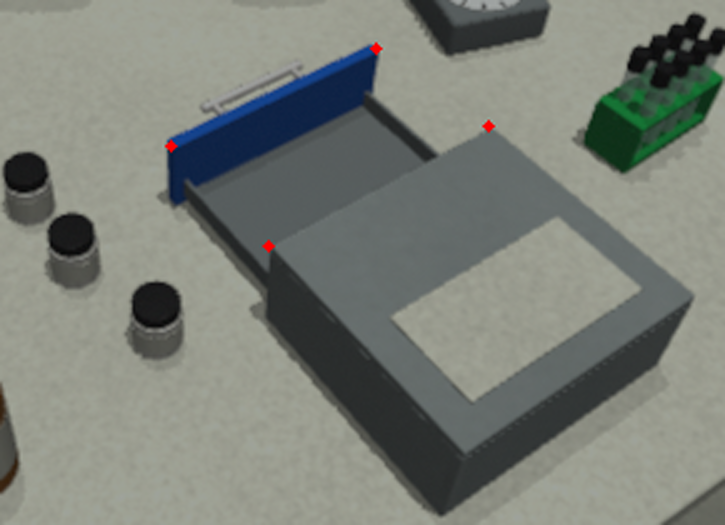

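The projections in both views agree: drawer d≈163 mm and yaw≈0.035 rad. I'll turn the tool now and head for the jars.

>>> step_arm --pt "0 0 -40 -0.145 0 0" --pt "0 0 -50 -0.145 0 0" --pt "0 0 -50 -0.145 0 0" --grip 95

```text
t: 0.52
eef_pos: [205.1, 440.7, 237.5]
tcp_rot: [2.555, 1.569, -2.1]
ft_force: [0.1, 1.0, -0.3]
opening: 0.999
```

```bash
cat >> h.py <<'E'
def delta(X,zang=None):
    """tool-frame shift to world TCP X, and residual turn to 'down, jaw axis at zang (world)'"""
    T=tool(); s=T[:3,:3].T@(np.array(X,float)-T[:3,3])
    if zang is None: w=np.zeros(3)
    else:
        c,n=np.cos(zang),np.sin(zang); x=np.array([0,0,-1.]); z=np.array([c,n,0]); G=np.stack([x,np.cross(z,x),z],1)
        w=R.from_matrix(T[:3,:3].T@G).as_rotvec()
    return s.round(1),w.round(3)
E
python3 -c "
from h import *
print(env.state()['eef_pos'],env.state()['joints'].round(2));print(delta((648,-196,190),1.606))"
```

```text
[205.14649949 440.66474804 237.5150344 ] [ 1.    0.3   1.89 -0.    0.95 -0.63]
(array([  48.2, -405.2, -661.2]), array([ 0.023, -0.002, -0.001]))
```

>>> step_arm --pt "0 -60 -40 0 0 0" --pt "0 -60 -50 0 0 0" --pt "0 -60 -60 0 0 0" --pt "0 -50 -60 0 0 0" --pt "0 -40 -60 0 0 0" --pt "5 -30 -60 0 0 0" --pt "5 -30 -60 0 0 0" --pt "5 -20 -60 0 0 0"

```text
t: 1.52
eef_pos: [524.7, 68.0, 224.2]
tcp_rot: [-2.465, 1.57, -0.828]
ft_force: [1.3, 1.3, -1.3]
opening: 0.999
```

```bash
python3 -c "
from h import *
print(env.state()['eef_pos'],env.state()['joints'].round(2));print(delta((648,-196,190),1.606))"
```

```text
[524.68962154  67.99325399 224.17351499] [ 0.    0.37  1.81 -0.    0.96 -1.63]
(array([  34.5, -105.5, -271.6]), array([ 0.031, -0.001,  0.001]))
```

>>> step_arm --pt "0 -25 -60 0.01 0 0" --pt "5 -25 -60 0.01 0 0" --pt "5 -25 -60 0.01 0 0" --pt "5 -10 -55 0 0 0" --pt "10 -5 -30 0 0 0" --pt "0 0 0 0 0 0"

```text
t: 2.28
eef_pos: [623.8, -192.2, 197.0]
tcp_rot: [1.509, 1.569, 3.11]
ft_force: [-0.5, 1.3, -0.6]
opening: 1.002
```

Run:
```python
from h import *
T=tool();im=grab("wrist","w1");print(T[:3,3])
for p in [(648,-196),(536,-222),(440,-222),(532,-380)]: print(p,proj("wrist",(*p,62),T).round())
print(delta((648,-196,60),1.606))
t=grab("top","t1")
```

```text
[ 623.80972265 -192.19196858  197.01127477]
(648, -196) [321. 268.]
(536, -222) [287. 112.]
(440, -222) [287. -52.]
(532, -380) [54. 98.]
(array([137.6, -24.2,  -5.7]), array([-0.004,  0.   , -0.001]))
```

View pics/w1.png

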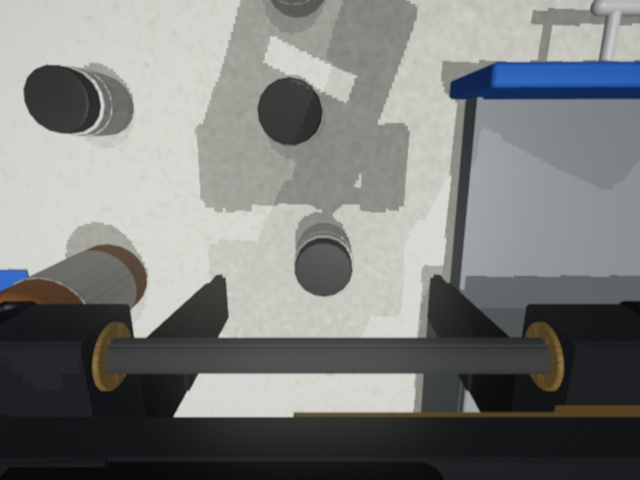

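The wrist view has jar A's cap at (323,267) against a predicted (321,268), so the poses are good. I'll descend on it.

>>> step_arm --pt "45 -24 -6 0 0 0" --pt "45 0 0 0 0 0" --pt "40 0 0 0 0 0" --pt "5 0 0 0 0 0"

```text
t: 2.88
eef_pos: [650.3, -189.9, 63.8]
tcp_rot: [-1.942, 1.566, -0.333]
ft_force: [0.6, 0.5, 0.4]
opening: 1.002
```

Run:
```python
from h import *
print(delta((648,-196,56),1.606))
```

```text
(array([ 7.8,  2.6, -5.9]), array([ 0.003, -0.002,  0.005]))
```

>>> step_arm --pt "8 2 -6 0 0 0" --pt "0 0 0 0 0 0"

```text
t: 3.12
eef_pos: [649.5, -195.5, 58.3]
tcp_rot: [-1.961, 1.563, -0.351]
ft_force: [0.8, 0.2, 0.3]
opening: 0.999
```

>>> step_arm --pt "0 0 0 0 0 0" --pt "0 0 0 0 0 0" --pt "0 0 0 0 0 0" --pt "0 0 0 0 0 0" --pt "0 0 0 0 0 0" --pt "0 0 0 0 0 0" --grip 30

```text
t: 3.88
eef_pos: [650.6, -196.0, 61.6]
tcp_rot: [-1.968, 1.558, -0.358]
ft_force: [0.1, 0.1, 0.9]
opening: 0.493
```

>>> step_arm --pt "-40 0 0 0 0 0" --pt "-50 0 0 0 0.006 0" --pt "-45 5 10 0 0.006 0" --pt "0 0 50 0 0 0" --pt "0 0 50 0 0 0" --pt "0 0 50 0 0 0" --pt "0 0 15 0 0 0" --pt "0 0 0 0 0 0"

```text
t: 4.88
eef_pos: [636.1, -16.6, 196.0]
tcp_rot: [-2.652, 1.553, -1.044]
ft_force: [0.2, -0.6, -1.0]
opening: 0.496
```

Run:
```python
from h import *
print(env.state()["opening"],tool()[:3,3],delta((639,-26,83.5),1.606))
T=tool();grab("wrist","w2")
```

```text
0.49554948205788063 [636.07986544 -16.61593978 195.95903892] (array([112.6,  -1.6,  -7.7]), array([ 0.002, -0.016,  0.008]))
```

View pics/w2.png

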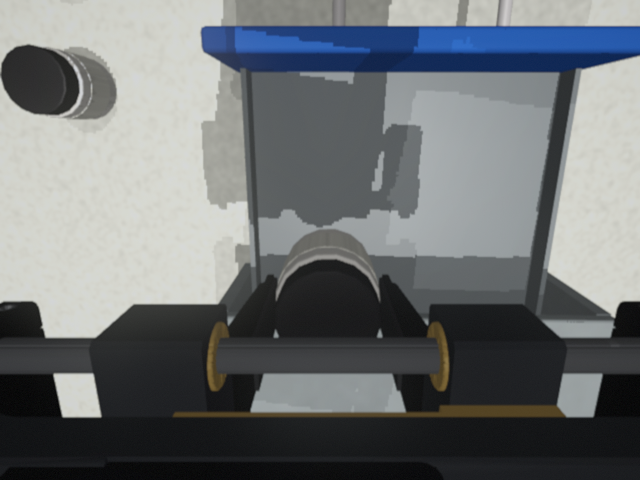

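The jar is held upright, with its cap at (328,300) between the fingers. I'll lower it into the drawer.

>>> step_arm --pt "30 -1 -7 0 -0.016 0.008" --pt "45 0 0 0 0 0" --pt "25 0 0 0 0 0" --pt "6 0 0 0 0 0"

```text
t: 5.42
eef_pos: [639.0, -31.7, 87.8]
tcp_rot: [-1.774, 1.568, -0.173]
ft_force: [0.3, 0.6, -2.0]
opening: 0.497
```

Run:
```python
from h import *
print(tool()[:3,3],delta((639,-26,81),1.606))
```

```text
[639.03783925 -31.65482068  87.77567151] (array([ 6.8, -0.1,  5.7]), array([-0.004, -0.001,  0.003]))
```

>>> step_arm --pt "4 0 5 0 0 0" --pt "3 0 0 0 0 0"

```text
t: 5.68
eef_pos: [639.6, -27.9, 81.6]
tcp_rot: [-1.786, 1.566, -0.186]
ft_force: [-3.2, 3.3, 9.1]
opening: 0.497
```

>>> step_arm --pt "3 0 0 0 0 0"

```text
t: 5.8
eef_pos: [641.0, -27.7, 81.3]
tcp_rot: [-1.718, 1.562, -0.118]
ft_force: [-2.0, 4.6, 27.3]
opening: 0.497
```

>>> step_arm --pt "-1 0 0 0 0 0" --pt "0 0 0 0 0 0" --pt "0 0 0 0 0 0" --grip 66

```text
t: 6.18
eef_pos: [642.2, -27.7, 85.0]
tcp_rot: [-1.733, 1.557, -0.132]
ft_force: [-0.3, -0.3, 0.5]
opening: 0.687
```

>>> step_arm --pt "-30 0 0 0 0 0" --pt "-50 0 0 0 0 0" --pt "-45 0 -10 0 0 0" --pt "0 20 -50 0 0 0" --pt "0 30 -50 0 0 0" --pt "0 30 -50 0 0 0"

```text
t: 6.92
eef_pos: [565.0, -191.1, 213.0]
tcp_rot: [-1.806, 1.557, -0.199]
ft_force: [0.2, 0.4, 0.5]
opening: 0.692
```

Run:
```python
from h import *
print(env.state()["opening"],tool()[:3,3],delta((536,-222,120),1.606))
T=tool();grab("wrist","w3");grab("top","t3")
for p in [(639,-27),(536,-222),(440,-222),(532,-380)]: print(p,proj("wrist",(*p,62),T).round())
```

```text
0.6915931698482616 [ 564.98571569 -191.09852386  213.0173917 ] (array([ 92.7,  31.3, -29.5]), array([ 0.001, -0.003,  0.013]))
(639, -27) [521. 321.]
(536, -222) [289. 191.]
(440, -222) [289.  52.]
(532, -380) [ 79. 178.]
```

View pics/w3.png

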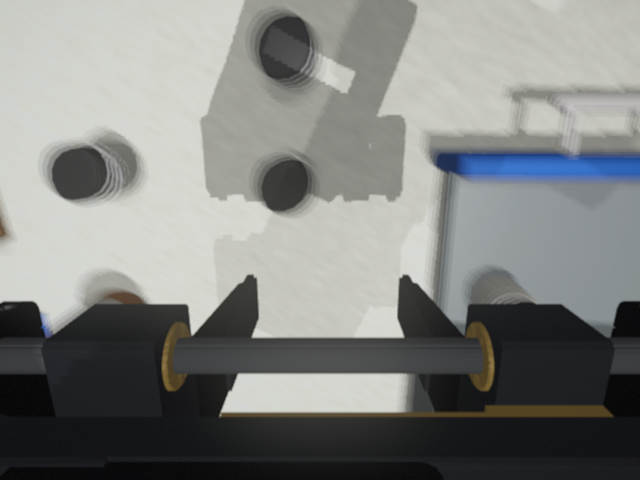

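View pics/t3.png

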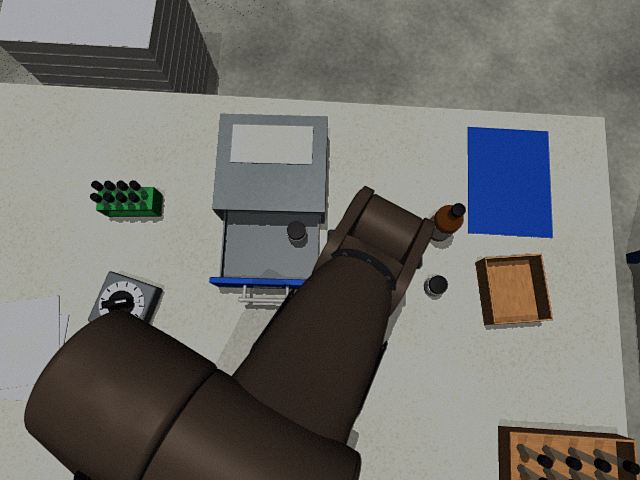

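Jar A stands upright in the drawer at top-view (297,231). Jar B is unchanged at wrist (287,184), so it's next.

>>> step_arm --pt "40 31 -29 0 0 0.013" --pt "45 0 0 0 0 0" --pt "45 0 0 0 0 0" --pt "15 0 0 0 0 0" --grip 92

```text
t: 7.52
eef_pos: [534.6, -226.1, 65.9]
tcp_rot: [-2.603, 1.564, -1.003]
ft_force: [-0.6, 0.1, 0.0]
opening: 0.959
```

Run:
```python
from h import *
print(tool()[:3,3],delta((536,-221,56),1.606))
```

```text
[ 534.62510581 -226.07889098   65.91153344] (array([ 9.9, -1.5,  5.1]), array([-0.006, -0.006,  0.004]))
```

>>> step_arm --pt "10 -1 5 0 -0.006 0.004" --pt "2 0 0 0 0 0"

```text
t: 7.78
eef_pos: [536.4, -220.4, 54.1]
tcp_rot: [0.775, 1.57, 2.376]
ft_force: [0.4, -0.3, 0.1]
opening: 0.968
```

>>> step_arm --pt "0.5 0 0 0 0 0" --pt "0.5 0 0 0 0 0" --pt "0.5 0 0 0 0 0" --pt "0.5 0 0 0 0 0" --pt "0.5 0 0 0 0 0" --pt "0.5 0 0 0 0 0" --grip 30

```text
t: 8.52
eef_pos: [537.9, -220.8, 54.5]
tcp_rot: [-2.066, 1.566, -0.464]
ft_force: [-2.4, 1.5, 10.6]
opening: 0.499
```

>>> step_arm --pt "-40 0 0 0 0 0" --pt "-50 0 0 0 0 0" --pt "-45 0 10 0 0 0" --pt "0 -25 40 0 0 0" --pt "0 -25 50 0 0 0" --pt "0 -25 50 0 0 0" --pt "0 -15 50 0 0 0" --pt "0 -10 50 0 0 0"

```text
t: 9.52
eef_pos: [632.0, 36.1, 192.9]
tcp_rot: [-1.975, 1.568, -0.38]
ft_force: [0.8, 0.1, -0.1]
opening: 0.498
```

Run:
```python
from h import *
print(env.state()["opening"],tool()[:3,3],delta((637,96,85),1.606))
```

```text
0.497533778065354 [631.98619029  36.09264004 192.87566786] (array([107.8,  -6.1,  59.9]), array([-0.012, -0.001,  0.003]))
```

>>> step_arm --pt "0 -4 50 -0.012 0 0" --pt "30 -2 10 0 0 0" --pt "50 0 0 0 0 0" --pt "25 0 0 0 0 0" --pt "0 0 0 0 0 0"

```text
t: 10.15
eef_pos: [636.4, 102.9, 84.2]
tcp_rot: [-1.987, 1.568, -0.375]
ft_force: [0.0, 0.8, -0.2]
opening: 0.499
```

Run:
```python
from h import *
print(env.state()["opening"],tool()[:3,3],delta((637,96,74.5),1.606))
```

```text
0.4994114375153174 [636.44565786 102.92001236  84.15993123] (array([ 9.7, -0.2, -6.9]), array([ 0.006, -0.001,  0.002]))
```

>>> step_arm --pt "5 0 -7 0 0 0" --pt "5 0 0 0 0 0" --pt "2 0 0 0 0 0"

```text
t: 10.52
eef_pos: [638.0, 95.1, 74.5]
tcp_rot: [-1.706, 1.564, -0.094]
ft_force: [-2.6, 3.4, 9.7]
opening: 0.498
```

>>> step_arm --pt "1 0 0 0 0 0"

```text
t: 10.65
eef_pos: [638.3, 95.2, 74.5]
tcp_rot: [-1.666, 1.563, -0.055]
ft_force: [-1.7, 0.3, 5.2]
opening: 0.501
```

>>> step_arm --pt "-1 0 0 0 0 0" --pt "0 0 0 0 0 0" --pt "0 0 0 0 0 0" --grip 66

```text
t: 11.02
eef_pos: [638.8, 95.1, 76.6]
tcp_rot: [-1.655, 1.561, -0.044]
ft_force: [-1.1, -0.3, -1.0]
opening: 0.689
```

>>> step_arm --pt "-30 0 0 0 0 0" --pt "-50 0 0 0 0 0" --pt "-45 10 -10 0 0 0" --pt "0 30 -50 0 0 0" --pt "0 30 -55 0 0 0" --pt "0 30 -55 0 0 0" --pt "0 30 -55 0 0 0" --pt "0 20 -50 0 0 0"

```text
t: 12.02
eef_pos: [497.9, -188.0, 204.6]
tcp_rot: [-1.788, 1.559, -0.17]
ft_force: [0.5, -0.0, 0.4]
opening: 0.694
```

Run:
```python
from h import *
print(env.state()["opening"],tool()[:3,3],delta((440,-222,120),1.606))
T=tool();grab("wrist","w4");grab("top","t4")
for p in [(440,-222),(532,-378)]: print(p,proj("wrist",(*p,62),T).round())
```

```text
0.6936863384881096 [ 497.85999249 -187.98993261  204.58511121] (array([ 84. ,  60.4, -31. ]), array([ 0.012, -0.003,  0.012]))
(440, -222) [284. 152.]
(532, -378) [ 82. 263.]
```

View pics/t4.png

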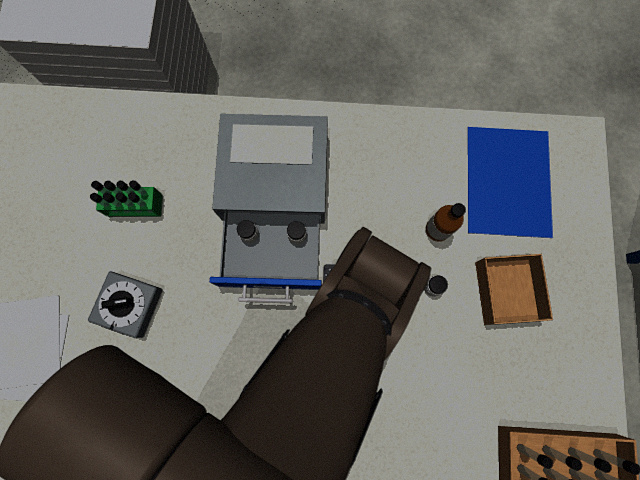

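View pics/w4.png

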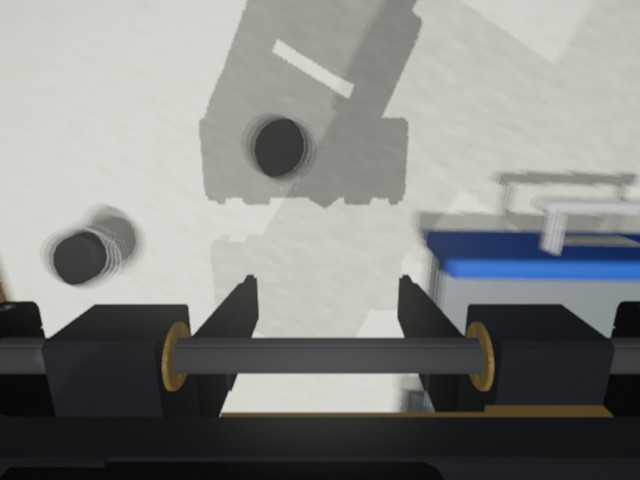

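Two jars are in the drawer at top-view (246,231) and (297,231). Jar C is at wrist (280,147) and unmoved, so it's next.

>>> step_arm --pt "25 55 -30 0.006 0 0.012" --pt "45 5 0 0.006 0 0" --pt "45 0 0 0 0 0" --pt "15 0 0 0 0 0" --pt "0 0 0 0 0 0" --grip 92

```text
t: 12.75
eef_pos: [445.3, -220.2, 74.4]
tcp_rot: [-2.677, 1.565, -1.078]
ft_force: [-0.2, 0.2, -0.6]
opening: 0.967
```

Run:
```python
from h import *
print(tool()[:3,3],delta((440,-222,56),1.606))
```

```text
[ 445.2754121  -220.24052634   74.37527296] (array([18.4,  5.4, -1.5]), array([-0.006, -0.005,  0.003]))
```

>>> step_arm --pt "17 5 -1 -0.006 -0.005 0.003" --pt "2 0 0 0 0 0"

```text
t: 13.0
eef_pos: [441.4, -221.3, 56.5]
tcp_rot: [-2.365, 1.569, -0.758]
ft_force: [0.2, -0.8, 0.4]
opening: 0.965
```

>>> step_arm --pt "0.5 0 0 0 0 0" --pt "0.5 0 0 0 0 0" --pt "0.5 0 0 0 0 0" --pt "0.5 0 0 0 0 0" --pt "0.5 0 0 0 0 0" --pt "0.5 0 0 0 0 0" --grip 30

```text
t: 13.75
eef_pos: [442.8, -221.5, 56.4]
tcp_rot: [-2.255, 1.565, -0.649]
ft_force: [-3.0, 1.7, 14.2]
opening: 0.502
```

>>> step_arm --pt "-40 0 0 0 0 0" --pt "-50 0 0 0 0 0" --pt "-45 -15 0 0 0 0" --pt "0 -35 35 0 0 0" --pt "0 -35 50 0 0 0" --pt "0 -25 50 0 0 0" --pt "0 0 50 0 0 0" --pt "0 0 0 0 0 0"

```text
t: 14.75
eef_pos: [548.4, -26.9, 194.9]
tcp_rot: [-2.121, 1.566, -0.518]
ft_force: [-0.2, 0.3, -1.3]
opening: 0.497
```

Run:
```python
from h import *
print(env.state()["opening"],tool()[:3,3],delta((566,-26,85),1.606))
```

```text
0.49733402774767377 [548.44652198 -26.94010341 194.89337308] (array([110. , -17.1,   0.6]), array([-0.002, -0.002,  0.004]))
```

>>> step_arm --pt "20 -17 0 0 0 0" --pt "50 0 0 0 0 0" --pt "35 0 0 0 0 0" --pt "0 0 0 0 0 0"

```text
t: 15.25
eef_pos: [567.0, -29.0, 87.7]
tcp_rot: [-2.115, 1.564, -0.512]
ft_force: [-0.7, -0.1, -0.8]
opening: 0.498
```

Run:
```python
from h import *
print(env.state()["opening"],tool()[:3,3],delta((566,-26,76.5),1.606))
```

```text
0.49807719705690195 [566.96189254 -29.0147794   87.71380139] (array([11.2,  0.9,  3.1]), array([-0.003, -0.003,  0.006]))
```

>>> step_arm --pt "6 1 3 0 -0.003 0.006" --pt "5 0 0 0 0 0" --pt "2 0 0 0 0 0"

```text
t: 15.62
eef_pos: [567.1, -27.0, 77.1]
tcp_rot: [-1.883, 1.567, -0.281]
ft_force: [0.3, 0.1, -1.0]
opening: 0.497
```

>>> step_arm --pt "1 0 0 0 0 0"

```text
t: 15.75
eef_pos: [567.3, -27.1, 76.5]
tcp_rot: [-1.863, 1.567, -0.261]
ft_force: [0.4, 0.4, -0.6]
opening: 0.496
```

>>> step_arm --pt "-1 0 0 0 0 0" --pt "0 0 0 0 0 0" --pt "0 0 0 0 0 0" --grip 66

```text
t: 16.12
eef_pos: [567.7, -27.0, 78.5]
tcp_rot: [-1.836, 1.565, -0.233]
ft_force: [-0.4, 0.3, 0.5]
opening: 0.685
```

>>> step_arm --pt "-30 0 0 0 0 0" --pt "-50 0 0 0 0 0" --pt "-45 0 -10 0 0 0" --pt "0 0 -50 0 0 0" --pt "0 0 -55 0 0 0" --pt "0 0 -55 0 0 0" --pt "0 0 -55 0 0 0" --pt "0 10 -50 0 0 0"

```text
t: 17.12
eef_pos: [567.0, -306.9, 209.4]
tcp_rot: [-1.941, 1.563, -0.331]
ft_force: [0.3, 0.6, 0.1]
opening: 0.692
```

>>> step_arm --pt "0 10 -30 0 0 0" --pt "0 0 0 0 0 0" --pt "0 0 0 0 0 0" --grip 92

```text
t: 17.5
eef_pos: [556.7, -341.0, 208.8]
tcp_rot: [-1.92, 1.564, -0.315]
ft_force: [0.8, 0.8, -0.1]
opening: 0.939
```

Run:
```python
from h import *
print(env.state()["opening"],tool()[:3,3],delta((532,-378,120),1.606))
T=tool();im=grab("wrist","w5");t=grab("top","t5")
for p in [(532,-378)]: print(p,proj("wrist",(*p,62),T).round())
cv2.imwrite("pics/both5.png",cv2.resize(np.hstack([im,t]),(800,300)))
```

```text
0.9389032168204389 [ 556.7038999  -341.01485153  208.76320983] (array([ 88.7,  26.6, -35.9]), array([-0.001, -0.002,  0.007]))
(532, -378) [280. 198.]
```

View pics/both5.png

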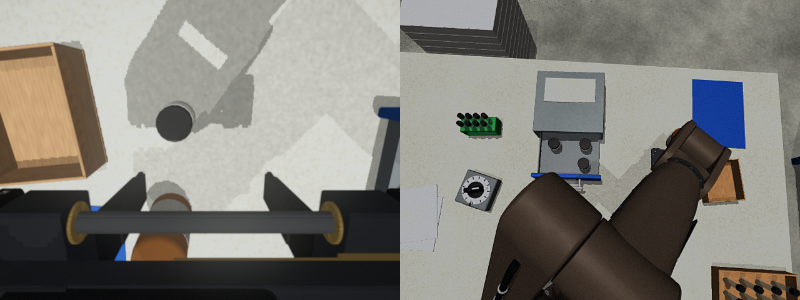

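Jar D's cap is at wrist (278,198), where it was predicted. Three jars stand in the drawer. I'll pick up D.

>>> step_arm --pt "10 27 -36 0 0 0.007" --pt "45 0 0 0 0 0" --pt "45 0 0 0 0 0" --pt "30 0 0 0 0 0" --pt "0 0 0 0 0 0"

```text
t: 18.23
eef_pos: [534.0, -374.1, 77.5]
tcp_rot: [-2.665, 1.565, -1.051]
ft_force: [0.7, -0.7, 0.2]
opening: 0.964
```

Run:
```python
from h import *
print(tool()[:3,3],delta((532,-378,56),1.606))
```

```text
[ 534.01554149 -374.06403949   77.48797039] (array([21.5,  2.2, -3.7]), array([ 0.007, -0.005,  0.003]))
```

>>> step_arm --pt "19 2 -4 0.007 -0.005 0.003" --pt "3 0 0 0 0 0"

```text
t: 18.48
eef_pos: [533.4, -378.3, 56.6]
tcp_rot: [-2.348, 1.569, -0.741]
ft_force: [-0.3, -0.1, -0.3]
opening: 0.969
```

>>> step_arm --pt "0.5 0 0 0 0 0" --pt "0.5 0 0 0 0 0" --pt "0.5 0 0 0 0 0" --pt "0.5 0 0 0 0 0" --pt "0.5 0 0 0 0 0" --pt "0.5 0 0 0 0 0" --grip 30

```text
t: 19.23
eef_pos: [534.2, -378.9, 56.2]
tcp_rot: [-2.344, 1.565, -0.737]
ft_force: [-2.5, 1.8, 7.7]
opening: 0.497
```

>>> step_arm --pt "-40 0 0 0 0 0" --pt "-50 0 0 0 0 0" --pt "-45 0 10 0 0 0" --pt "0 0 50 0 0 0" --pt "0 -5 60 0 0 0" --pt "0 -5 60 0 0 0" --pt "0 -5 60 0 0 0" --pt "0 -10 60 0 0 0"

```text
t: 20.23
eef_pos: [547.0, -72.9, 193.0]
tcp_rot: [-2.211, 1.567, -0.611]
ft_force: [1.5, 0.6, -2.3]
opening: 0.5
```

>>> step_arm --pt "0 -10 60 0 0 0" --pt "0 0 60 0 0 0" --pt "0 0 50 0 0 0" --pt "0 0 0 0 0 0"

```text
t: 20.72
eef_pos: [551.0, 106.5, 192.1]
tcp_rot: [-2.208, 1.567, -0.604]
ft_force: [-0.6, -1.1, -1.3]
opening: 0.496
```

Run:
```python
from h import *
print(env.state()["opening"],tool()[:3,3],delta((562,94,85),1.606))
```

```text
0.4958572275997907 [550.98294229 106.50942804 192.11459179] (array([107.2, -10.3, -12.6]), array([-0.001, -0.002,  0.003]))
```

>>> step_arm --pt "20 -10 -12 0 0 0" --pt "50 0 0 0 0 0" --pt "35 0 0 0 0 0" --pt "0 0 0 0 0 0"

```text
t: 21.22
eef_pos: [563.7, 88.5, 80.9]
tcp_rot: [-2.379, 1.567, -0.778]
ft_force: [-0.5, -0.6, -0.8]
opening: 0.501
```

>>> step_arm --pt "6 0 0 0 0 0" --pt "3 0 0 0 0 0"

```text
t: 21.48
eef_pos: [566.3, 87.3, 74.8]
tcp_rot: [-1.776, 1.562, -0.177]
ft_force: [-2.3, 10.3, 30.0]
opening: 0.497
```

>>> step_arm --pt "-1 0 0 0 0 0" --pt "0 0 0 0 0 0" --pt "0 0 0 0 0 0" --grip 64

```text
t: 21.85
eef_pos: [568.0, 86.3, 78.6]
tcp_rot: [-1.699, 1.557, -0.102]
ft_force: [0.5, 0.3, 0.5]
opening: 0.667
```

>>> step_arm --pt "-30 0 0 0 0 0" --pt "-50 0 0 0 0 0" --pt "-50 10 0 0 0 0" --pt "-20 40 0 0 0 0" --pt "0 50 0 0 0 0" --pt "0 50 0 0 0 0" --pt "0 0 0 0 0 0"

```text
t: 22.72
eef_pos: [411.4, 81.6, 231.4]
tcp_rot: [-1.723, 1.556, -0.126]
ft_force: [0.6, 0.0, 0.1]
opening: 0.673
```

Run:
```python
from h import *
print(env.state()["opening"],tool()[:3,3])
T=tool();im=grab("wrist","w6");t=grab("top","t6");s=grab("scene","s6")
cv2.imwrite("pics/both6.png",np.vstack([cv2.resize(np.hstack([t[100:330,80:380]]),(660,506))]))
crop(s,230,150,520,360,2.5,"s6c")
```

```text
0.6733958502499342 [411.37118982  81.63888721 231.35926948]
```

View pics/both6.png

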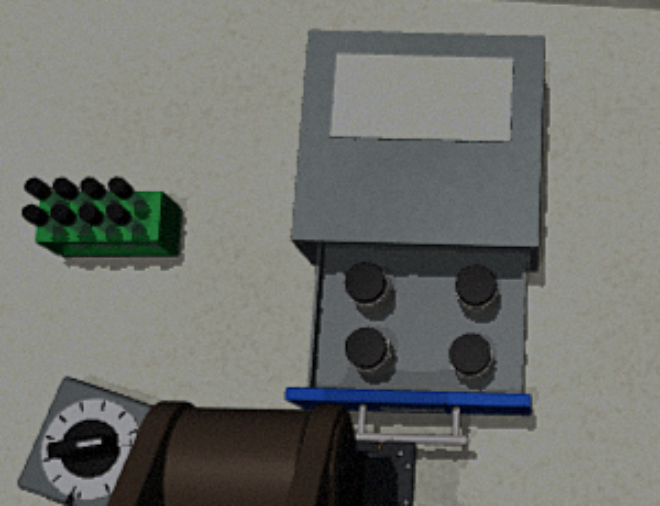

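View pics/s6c.png

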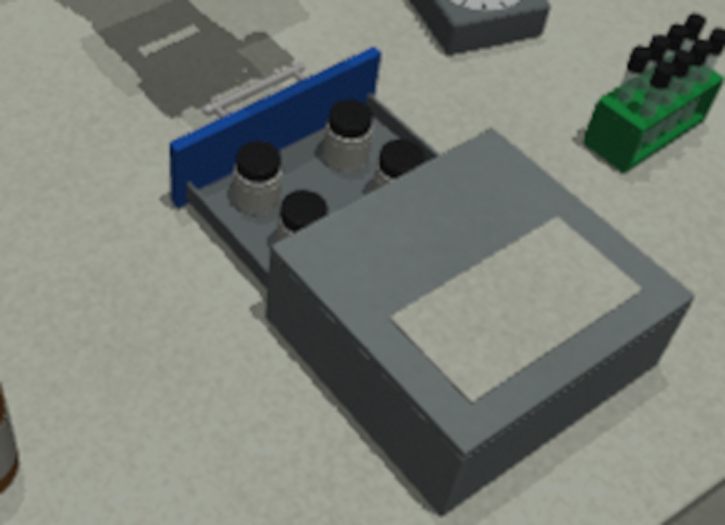

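View pics/w6.png

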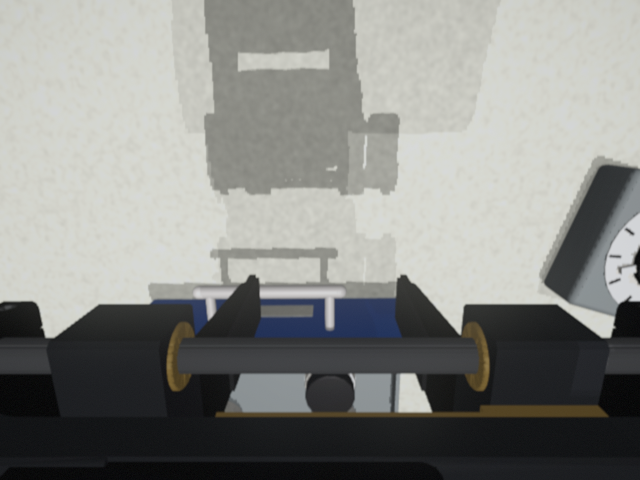

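All four jars stand upright, with caps at crop positions (367,284), (476,285), (368,348) and (472,354). I'll go down in front of the handle.

>>> step_arm --pt "20 -15 -50 0 0 0.014" --pt "45 -2 0 0 0 0" --pt "45 0 0 0 0 0" --pt "40 0 0 0 0 0" --pt "0 0 0 0 0 0" --grip 40

```text
t: 23.5
eef_pos: [441.6, 29.1, 76.6]
tcp_rot: [-1.968, 1.564, -0.372]
ft_force: [-0.0, 0.7, -0.2]
opening: 0.42
```

Run:
```python
from h import *
print(env.state()["opening"],tool()[:3,3],delta((440,30,70),1.606))
T=tool();im=grab("wrist","w7")
```

```text
0.42012184253178797 [441.6343349   29.07083026  76.62887218] (array([6.6, 1.7, 1. ]), array([-0.01 , -0.003,  0.006]))
```

View pics/w7.png

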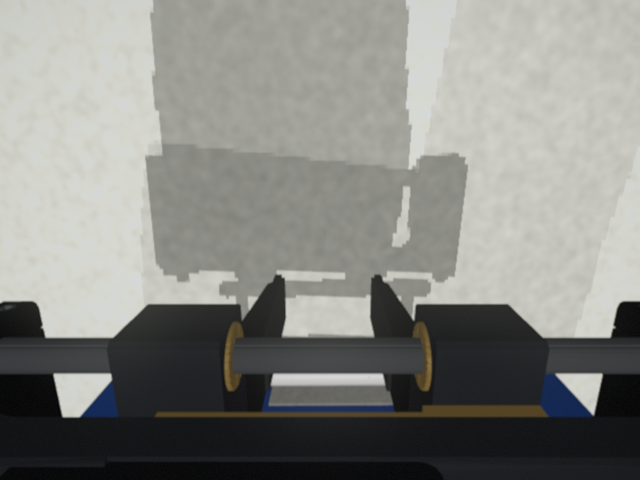

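The fingers are on the robot side of the handle bar, which shows at row ~380. I'll push slowly.

>>> step_arm --pt "5 -8 1 -0.01 0 0" --pt "0 -8 0 0 0 0" --pt "0 -10 0 0 0 0" --pt "0 -12 0 0 0 0"

```text
t: 24.05
eef_pos: [483.5, 31.6, 76.5]
tcp_rot: [-1.849, 1.559, -0.242]
ft_force: [-3.0, 0.1, -1.7]
opening: 0.422
```

>>> step_arm --pt "0 -14 0 0 0 0" --pt "0 -14 0 0 0 0" --pt "0 -14 0 0 0 0" --pt "0 -14 0 0 0 0"

```text
t: 24.55
eef_pos: [543.6, 33.9, 77.5]
tcp_rot: [-1.848, 1.558, -0.241]
ft_force: [-2.6, -0.8, -1.6]
opening: 0.421
```

>>> step_arm --pt "3 -14 0 0 0 0" --pt "3 -14 0 0 0 0" --pt "0 -12 0 0 0 0" --pt "0 -7 0 0 0 0"

```text
t: 25.05
eef_pos: [594.9, 35.6, 71.8]
tcp_rot: [-1.832, 1.557, -0.225]
ft_force: [-2.6, -1.2, 2.1]
opening: 0.42
```

>>> step_arm --pt "0 -6 0 0 0 0" --pt "0 -5 0 0 0 0" --pt "0 -4 0 0 0 0"

```text
t: 25.42
eef_pos: [609.6, 36.1, 71.8]
tcp_rot: [-1.905, 1.56, -0.298]
ft_force: [-18.1, -2.4, 10.9]
opening: 0.421
```

>>> step_arm --pt "0 -4 0 0 0 0" --pt "0 -3 0 0 0 0"

```text
t: 25.68
eef_pos: [609.7, 36.2, 71.7]
tcp_rot: [1.935, 1.562, -2.741]
ft_force: [-17.9, -2.6, 10.3]
opening: 0.423
```

Run:
```python
from h import *
t=grab("top","t8");s=grab("scene","s8")
crop(s,230,150,520,360,2.5,"s8c");crop(t,200,100,350,300,3,"t8c")
```

```text
(no output)
```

View pics/s8c.png

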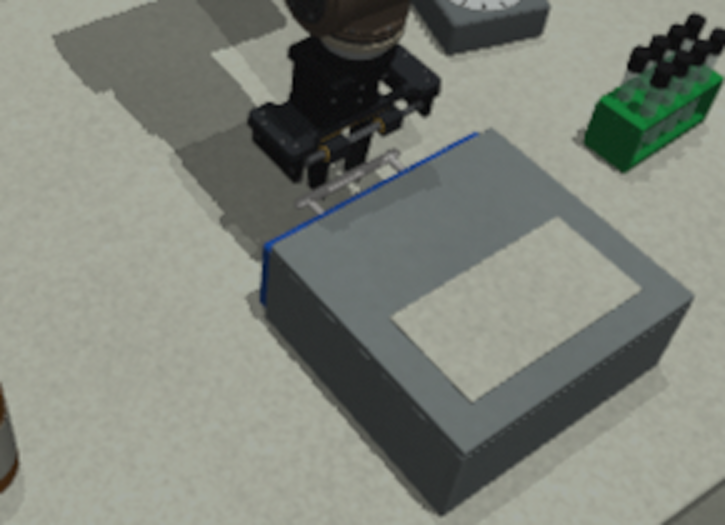

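View pics/t8c.png

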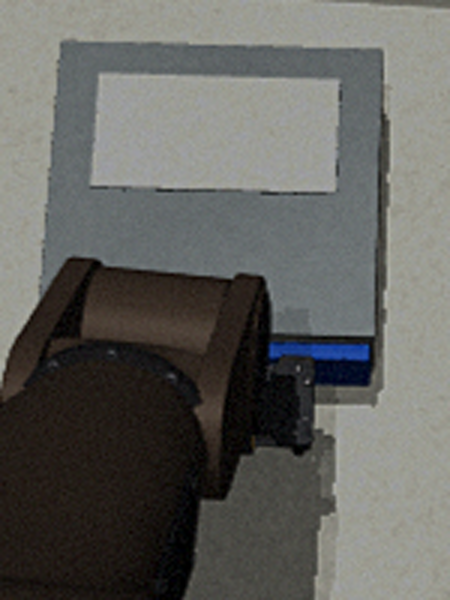

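The panel is flush with the unit in both views and the force rose at the stop. I'll push slightly harder to confirm, then back off.

>>> step_arm --pt "0 -7 0 0 0 0"

```text
t: 25.9
eef_pos: [610.1, 36.3, 71.7]
tcp_rot: [1.681, 1.547, -2.995]
ft_force: [-47.2, -8.1, 34.2]
opening: 0.421
```

>>> step_arm --pt "0 10 0 0 0 0" --pt "0 30 0 0 0 0" --pt "-30 30 0 0 0 0" --pt "-50 20 0 0 0 0" --pt "-50 0 40 0 0 0" --pt "0 0 50 0 0 0" --pt "0 0 50 0 0 0" --pt "0 0 0 0 0 0"

```text
t: 26.9
eef_pos: [517.4, 176.1, 209.0]
tcp_rot: [1.618, 1.558, -3.059]
ft_force: [-0.3, 0.1, 0.4]
opening: 0.422
```

Run:
```python
from h import *
t=grab("top","t9");s=grab("scene","s9");print(tool()[:3,3])
crop(s,230,150,520,360,2.5,"s9c");crop(t,200,100,350,300,3,"t9c")
```

```text
[517.48915053 173.64042244 208.6324628 ]
```

View pics/s9c.png

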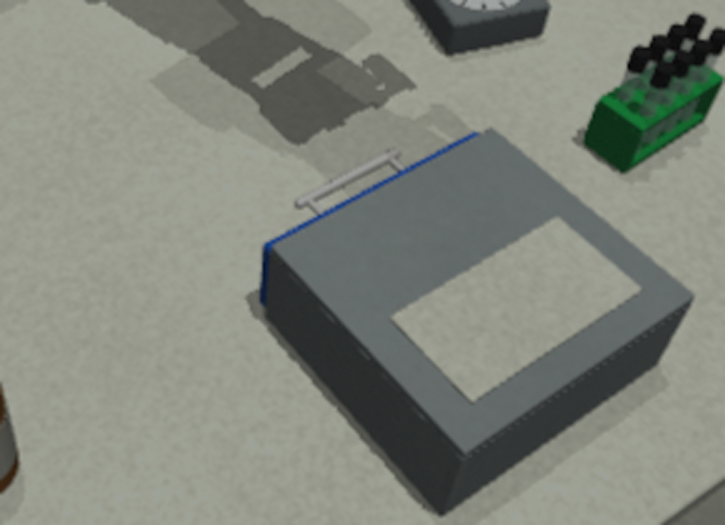

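View pics/t9c.png

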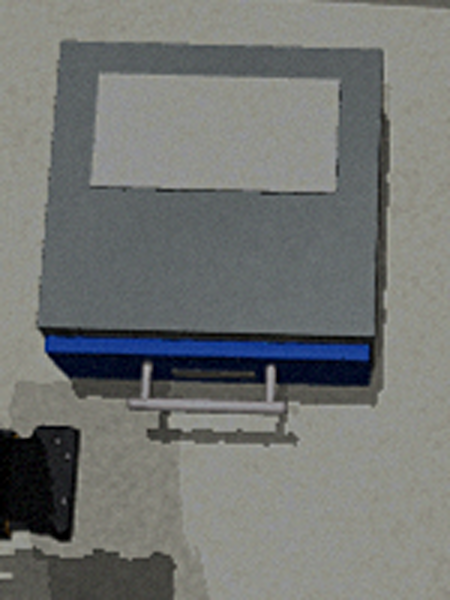

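Run:
```python
from h import *
h=toworld("top",(200+207/3-.3,100+405/3-.3),69);print("handle",h, np.hypot(h[0]-464.8,h[1]-30.6))
im=cv2.imread("pics/top0.png")
t=lambda u,v,z:toworld("top",(80+u/7-.43,260+v/7-.43),z)
print("disc",t(288,308,59),"dial",t(292,310,50),"stripe",t(245,295,92),t(323,283,92),"mark",t(225,470,50),"barend",t(155,312,92))
print(delta((430,400,220)))
```

```text
handle [626.34944704  36.14171401  69.        ] 161.6444692335233
disc [437.70943692 376.41574217  59.        ] dial [437.51331604 378.9556611   50.        ] stripe [439.61193528 376.57389513  92.        ] [445.16760436 351.34630908  92.        ] mark [382.26680266 393.35419074  50.        ] barend [432.1827084  405.46103226  92.        ]
(array([-10.6,  80.1, 229.1]), array([0., 0., 0.]))
```

The handle moved 162 mm against an estimated opening of 163 mm, so the drawer is shut. Next I'll move over to look at the knob.

>>> step_arm --pt "0 5 55 0 0 0" --pt "0 5 55 0 0 0" --pt "0 5 50 0 0 0" --pt "0 0 40 0 0 0" --pt "0 0 0 0 0 0" --pt "0 0 0 0 0 0" --grip 60

```text
t: 27.75
eef_pos: [499.9, 370.7, 207.6]
tcp_rot: [1.748, 1.558, -2.941]
ft_force: [0.4, -0.1, -0.5]
opening: 0.633
```

Run:
```python
from h import *
T=tool();im=grab("wrist","w10");print(T[:3,3])
print([proj("wrist",p,T).round() for p in [(438,377,59),(438,377,92)]])
```

```text
[499.8900061  370.669363   207.59048109]
[array([338., 153.]), array([339., 155.])]
```

View pics/w10.png

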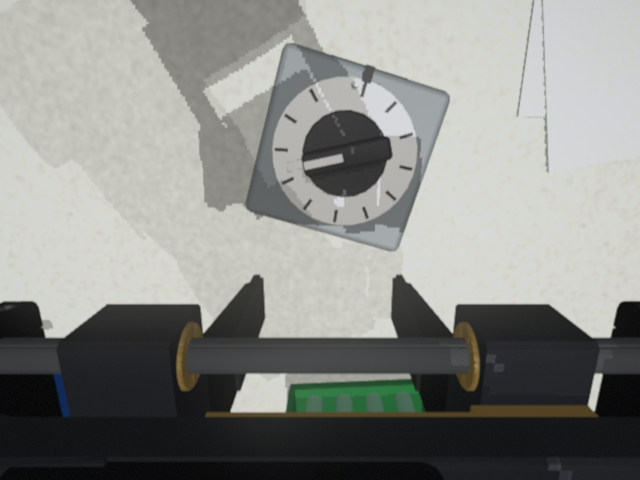

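The bar runs from (303,163) to (391,147), with its white pointer at the left end. The mark and pin are at (368,74).

Run:
```python
from h import *
T=tool()
# T at image time is the same pose (arm holds)
w=lambda u,v,z:toworld("wrist",(u,v),z,T)
a,b=w(303,163,92),w(391,147,92);c=(a+b)/2;d=w(347,153,59);m=w(367,78,50)
print(a,b,c,d,m,"len",np.linalg.norm(a-b))
pa=np.arctan2(*(a-b)[1::-1]);ma=np.arctan2(*(m-d)[1::-1]);print("pointer",pa,"mark",ma,"turn",(ma-pa)%(2*np.pi))
c=(c+d)/2
print(c,env.state()["joints"].round(2),delta((c[0],c[1],170),pa+np.pi/2))
```

```text
[443.52885094 353.2219014   92.        ] [432.05442583 410.5448836   92.        ] [437.79163838 381.8833925   92.        ] [437.68923125 383.53700744  59.        ] [384.62754217 396.65993875  50.        ] len 58.460129323068976
pointer -1.3732359058062775 mark 2.899143002320492 turn 4.272378908126769
[437.74043482 382.71019997  75.5       ] [ 0.53  0.52  1.59  0.    1.04 -1.07] (array([38.4, 61.5, 13.6]), array([ 1.396, -0.011, -0.009]))
```

>>> step_arm --pt "0 0 0 0.18 0 0" --pt "0 0 0 0.18 0 0" --pt "0 0 0 0.18 0 0" --pt "0 0 0 0.18 0 0" --pt "0 0 0 0.18 0 0" --pt "0 0 0 0.18 0 0" --pt "0 0 0 0.18 0 0" --pt "0 0 0 0.12 0 0"

```text
t: 28.8
eef_pos: [504.2, 357.4, 208.8]
tcp_rot: [-3.039, 1.558, -2.883]
ft_force: [-0.2, -0.2, 0.5]
opening: 0.632
```

Run:
```python
from h import *
print(tool()[:3,3],env.state()["joints"].round(2),delta((438,381,160),-1.373+np.pi/2))
```

```text
[504.23519122 357.40195221 208.84284579] [0.51 0.52 1.6  0.   1.03 0.35] (array([ 49.6,  33.7, -61.1]), array([-0.042, -0.013,  0.001]))
```

>>> step_arm --pt "5 0 -40 -0.04 -0.013 0" --pt "10 0 -21 0 0 0" --pt "0 0 0 0 0 0" --pt "0 0 0 0 0 0"

```text
t: 29.3
eef_pos: [445.6, 342.0, 195.1]
tcp_rot: [-0.37, 1.568, -0.182]
ft_force: [0.3, -0.3, 0.6]
opening: 0.633
```

Run:
```python
from h import *
T=tool();im=grab("wrist","w11");print(T[:3,3],tool()[:3,3])
np.save("T11.npy",T)
print([proj("wrist",p,T).round() for p in [(438,381,59),(438,381,92)]])
```

```text
[445.56415775 342.01532748 195.07400374] [445.5216372  342.0607734  194.97116971]
[array([327., 184.]), array([326., 190.])]
```

View pics/w11.png

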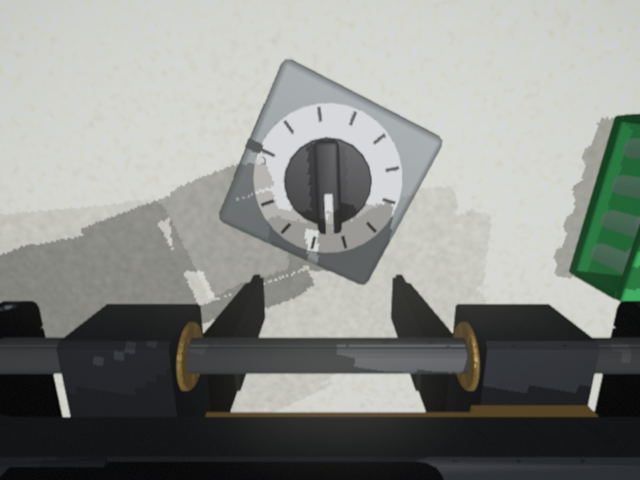

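The bar stands vertical in the image, from (327,140) to (331,232). Its centre puts the axis at about (438,383). I'll descend onto it.

Run:
```python
from h import *
T=tool()
for uv,z in [((328,186),92),((328,181),59)]: print(toworld("wrist",uv,z,T))
a,b=toworld("wrist",(331,232),92,T),toworld("wrist",(327,140),92,T);pa=np.arctan2(*(a-b)[1::-1]);print(pa)
print(delta((438,382.5,91),pa+np.pi/2))
```

```text
[438.35865956 383.98774104  92.        ]
[438.62452808 383.1675837   59.        ]
-1.3394552155660124
(array([ 1.039e+02,  4.120e+01, -1.000e-01]), array([-0.043,  0.002,  0.001]))
```

>>> step_arm --pt "10 42 0 -0.04 0 0" --pt "45 0 0 0 0 0" --pt "30 0 0 0 0 0" --pt "0 0 0 0 0 0"

```text
t: 29.85
eef_pos: [442.3, 384.9, 109.2]
tcp_rot: [0.089, 1.564, 0.316]
ft_force: [-0.5, 0.2, 0.9]
opening: 0.63
```

Run:
```python
from h import *
print(tool()[:3,3],delta((438.4,383,90),-1.34+np.pi/2))
```

```text
[442.32332918 384.93880724 109.2303691 ] (array([19.2, -1. , -4.4]), array([-0.004,  0.007, -0.001]))
```

>>> step_arm --pt "15 -1 -4 0 0.007 0" --pt "4 0 0 0 0 0" --pt "1 0 0 0 0 0"

```text
t: 30.22
eef_pos: [440.2, 383.3, 90.4]
tcp_rot: [0.638, 1.568, 0.864]
ft_force: [0.0, 0.2, 0.7]
opening: 0.628
```

Run:
```python
from h import *
print(tool()[:3,3],delta((438.4,383,90),-1.34+np.pi/2))
```

```text
[440.21898644 383.34942428  90.43616541] (array([ 0.4,  0.1, -1.9]), array([-0.005,  0.003, -0.002]))
```

>>> step_arm --pt "0.5 0 -2 0 0 0" --pt "0.5 0 0 0 0 0" --pt "0.5 0 0 0 0 0" --pt "0.5 0 0 0 0 0" --pt "0.5 0 0 0 0 0" --pt "0.5 0 0 0 0 0" --pt "0.5 0 0 0 0 0" --pt "0.5 0 0 0 0 0" --grip 5

```text
t: 31.22
eef_pos: [438.0, 383.1, 89.3]
tcp_rot: [0.595, 1.566, 0.821]
ft_force: [-1.2, -0.9, 5.7]
opening: 0.166
```

The bar is gripped at a 15.8 mm opening. I'll turn counter-clockwise.

>>> step_arm --pt "0.5 0 0 -0.1 0 0" --pt "0.5 0 0 -0.15 0 0" --pt "0.5 0 0 -0.15 0 0" --pt "0.5 0 0 -0.15 0 0"

```text
t: 31.72
eef_pos: [437.2, 382.7, 89.3]
tcp_rot: [0.18, 1.567, 0.972]
ft_force: [-2.4, -2.8, 6.9]
opening: 0.167
```

>>> step_arm --pt "0.5 0 0 -0.18 0 0" --pt "0.5 0 0 -0.18 0 0" --pt "0.5 0 0 -0.18 0 0" --pt "0.5 0 0 -0.18 0 0"

```text
t: 32.22
eef_pos: [436.7, 381.6, 89.3]
tcp_rot: [-0.561, 1.569, 0.974]
ft_force: [-1.3, -3.4, 7.9]
opening: 0.168
```

Run:
```python
from h import *
s=env.state();z=tool()[:3,2];print(s["eef_pos"],s["ft_force"],s["moment"],s["joints"].round(2),"zang",np.arctan2(z[1],z[0]),delta((438,383,90)))
```

```text
[436.71929631 381.64972702  89.26532787] [-1.27478796 -3.35675865  7.86515421] [-0.62390943  0.36572424 -0.11191218] [ 0.6   0.62  1.81  0.    0.71 -0.93] zang 1.5351637345775349 (array([-0.7, -1.2,  1.4]), array([0., 0., 0.]))
```

>>> step_arm --pt "0 -0.5 1 -0.18 0 0" --pt "0 -0.5 0.5 -0.18 0 0" --pt "0 -0.5 0.5 -0.18 0 0" --pt "0 0 0.5 -0.18 0 0"

```text
t: 32.72
eef_pos: [437.1, 380.7, 89.3]
tcp_rot: [1.945, 1.565, -2.058]
ft_force: [4.1, -5.9, -1.0]
opening: 0.168
```

>>> step_arm --pt "0 0 0.5 -0.18 0 0" --pt "0 0 0.5 -0.18 0 0" --pt "0 0 0 -0.18 0 0" --pt "0 0 0 -0.05 0 0"

```text
t: 33.22
eef_pos: [437.9, 380.1, 89.3]
tcp_rot: [1.677, 1.565, -1.716]
ft_force: [-0.6, 0.9, -0.1]
opening: 0.165
```

Run:
```python
from h import *
s=env.state();z=tool()[:3,2];print(s["eef_pos"],s["ft_force"],s["moment"],s["joints"].round(2),"zang",np.arctan2(z[1],z[0]),delta((438,383,90)))
```

```text
[437.93551237 380.13018527  89.3254633 ] [-0.56744232  0.85683261 -0.13669464] [ 0.32162205  0.32770139 -0.05964625] [ 0.6   0.62  1.81 -0.01  0.72 -2.28] zang 2.8905525949106154 (array([-0.7, -2.8,  0.7]), array([0., 0., 0.]))
```

>>> step_arm --pt "0 0 0 0 0 0" --pt "0 0 0 0 0 0" --pt "0 0 0 0 0 0" --pt "0 0 0 0 0 0" --grip 60

```text
t: 33.72
eef_pos: [437.9, 380.1, 89.2]
tcp_rot: [1.667, 1.565, -1.729]
ft_force: [-0.6, 0.1, 0.5]
opening: 0.53
```

>>> step_arm --pt "-30 0 0 0 0 0" --pt "-45 0 0 0 0 0" --pt "-20 0 0 0.18 0 0" --pt "0 0 0 0.18 0 0" --pt "0 0 0 0.18 0 0" --pt "0 0 0 0.18 0 0" --pt "0 0 0 0.18 0 0" --pt "0 0 0 0.18 0 0"

```text
t: 34.72
eef_pos: [437.7, 380.7, 187.6]
tcp_rot: [2.779, 1.565, -1.732]
ft_force: [-0.2, 0.7, 0.1]
opening: 0.63
```

>>> step_arm --pt "0 0 0 0.18 0 0" --pt "0 0 0 0.18 0 0" --pt "0 0 0 0.18 0 0" --pt "0 0 0 0.18 0 0" --pt "0 0 0 0.18 0 0" --pt "0 0 0 0.18 0 0" --pt "0 0 0 0.18 0 0" --pt "0 0 0 0.18 0 0"

```text
t: 35.72
eef_pos: [437.2, 380.5, 187.4]
tcp_rot: [-2.08, 1.564, -1.8]
ft_force: [0.8, 0.8, -0.3]
opening: 0.634
```

Run:
```python
from h import *
s=env.state();z=tool()[:3,2];print(s["eef_pos"],s["joints"].round(2),"zang",np.arctan2(z[1],z[0]),delta((438,382,160),2.89-np.pi))
```

```text
[437.17314647 380.45535752 187.44577778] [ 0.6   0.49  1.73 -0.01  0.93  0.33] zang 0.2800435834600382 (array([27.4,  1.4,  1.3]), array([ 0.532, -0.002,  0.006]))
```

>>> step_arm --pt "0 0 0 0.18 0 0" --pt "0 0 0 0.18 0 0" --pt "0 0 0 0.17 0 0" --pt "0 -40 0 0 0 0" --pt "0 0 0 0 0 0" --pt "0 0 0 0 0 0"

```text
t: 36.48
eef_pos: [426.3, 341.5, 187.7]
tcp_rot: [-1.477, 1.565, -1.749]
ft_force: [1.3, 1.1, -0.4]
opening: 0.632
```

Run:
```python
from h import *
T=tool();im=grab("wrist","w12");print(T[:3,3],delta((438,382,91),2.89-np.pi))
```

```text
[426.33334971 341.50763357 187.70402074] (array([96.4, 42.8,  0.4]), array([-0.021,  0.   ,  0.006]))
```

View pics/w12.png

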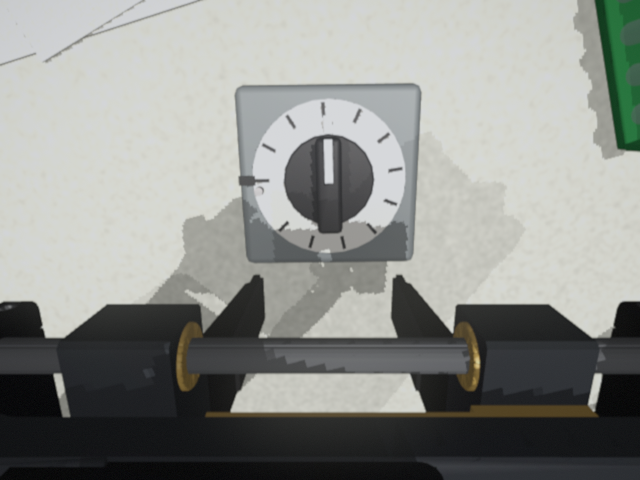

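The pointer now faces up at (328,160) and the mark is at the left (246,181), so about 90° counter-clockwise remains.

Run:
```python
from h import *
T=tool()
for uv,z in [((329,184),92),((329,180),59)]: print(toworld("wrist",uv,z,T))
a,b=toworld("wrist",(328,137),92,T),toworld("wrist",(330,232),92,T);pa=np.arctan2(*(a-b)[1::-1]);d=toworld("wrist",(329,180),59,T);m=toworld("wrist",(243,181),50,T);ma=np.arctan2(*(m-d)[1::-1]);print(pa,ma,ma-pa,delta((438.4,383,91),pa-np.pi/2))
```

```text
[439.14273157 383.99915978  92.        ]
[438.83179509 382.36080859  59.        ]
1.3193755788858599 2.897678806190724 1.578303227304864 (array([96.3, 43.8,  0.5]), array([-0.021,  0.   ,  0.006]))
```

>>> step_arm --pt "10 42 0 0 0 0.006" --pt "45 0 0 0 0 0" --pt "25 0 0 0 0 0" --pt "0 0 0 0 0 0"

```text
t: 37.02
eef_pos: [439.0, 386.1, 105.6]
tcp_rot: [0.8, 1.568, 0.529]
ft_force: [0.0, 0.2, 0.2]
opening: 0.63
```

Run:
```python
from h import *
print(tool()[:3,3],delta((438.4,383,90),2.89-np.pi))
```

```text
[439.04252407 386.08746673 105.57056888] (array([15.6, -3.2,  0.2]), array([-0.019,  0.002, -0.002]))
```

>>> step_arm --pt "12 -3 0 -0.019 0 0" --pt "3 0 0 0 0 0" --pt "1 0 0 0 0 0"

```text
t: 37.4
eef_pos: [439.0, 383.9, 90.6]
tcp_rot: [0.816, 1.565, 0.566]
ft_force: [-0.2, 0.2, 0.4]
opening: 0.632
```

>>> step_arm --pt "0.5 0 0 0 0 0" --pt "0.5 0 0 0 0 0" --pt "0.5 0 0 0 0 0" --pt "0.5 0 0 0 0 0" --pt "0.5 0 0 0 0 0" --pt "0.5 0 0 0 0 0" --pt "0.5 0 0 0 0 0" --pt "0.5 0 0 0 0 0" --grip 5

```text
t: 38.4
eef_pos: [439.0, 384.3, 89.3]
tcp_rot: [0.888, 1.563, 0.638]
ft_force: [-1.0, -1.8, 5.3]
opening: 0.166
```

>>> step_arm --pt "0 0 0 -0.12 0 0" --pt "0.5 0 0 -0.18 0 0" --pt "0.5 0 0 -0.18 0 0" --pt "0.5 0 0 -0.18 0 0" --pt "0.5 0 0 -0.18 0 0" --pt "0.5 0 0 -0.18 0 0" --pt "0 0 0 -0.18 0 0"

```text
t: 39.28
eef_pos: [435.9, 383.2, 89.4]
tcp_rot: [0.361, 1.568, 1.347]
ft_force: [-0.1, -3.6, -1.1]
opening: 0.161
```

Run:
```python
from h import *
s=env.state();z=tool()[:3,2];print(s["eef_pos"],s["ft_force"],s["moment"],s["joints"].round(2),"zang",np.arctan2(z[1],z[0]),delta((438,383,90)))
```

```text
[435.89142136 383.17489816  89.37086129] [-0.13405265 -3.58420353 -1.05390683] [-0.4475091   0.14003674 -0.10148839] [ 0.61  0.62  1.81  0.    0.71 -0.38] zang 0.9859250267981893 (array([-0.6, -1.9,  1. ]), array([0., 0., 0.]))
```

>>> step_arm --pt "0 -1 0.5 -0.15 0 0" --pt "0 0 0 -0.1 0 0"

```text
t: 39.52
eef_pos: [435.6, 382.6, 89.4]
tcp_rot: [1.466, 1.568, 2.711]
ft_force: [1.7, -2.6, -0.0]
opening: 0.166
```

>>> step_arm --pt "0 0 0 -0.06 0 0" --pt "0 0 0 -0.06 0 0"

```text
t: 39.78
eef_pos: [435.4, 382.3, 89.3]
tcp_rot: [1.441, 1.567, 2.809]
ft_force: [-1.1, -0.0, 0.6]
opening: 0.173
```

Run:
```python
from h import *
s=env.state();z=tool()[:3,2];print(s["eef_pos"],s["ft_force"],s["moment"],s["joints"].round(2),"zang",np.arctan2(z[1],z[0]),delta((438,383,90)))
```

```text
[435.4307525  382.33585258  89.34911545] [-1.08372862 -0.00200946  0.5676482 ] [ 0.20002219  0.03090417 -0.89646456] [ 0.61  0.62  1.81  0.    0.72 -0.77] zang 1.3680170309968556 (array([-0.7, -2.4,  1.2]), array([0., 0., 0.]))
```

The moment about z jumped to 0.9 N·m, which is the stop. One more nudge, then release and look.

>>> step_arm --pt "0 0 0 -0.06 0 0"

```text
t: 39.9
eef_pos: [435.3, 382.4, 89.3]
tcp_rot: [1.337, 1.566, 2.765]
ft_force: [-0.8, 0.3, 0.7]
opening: 0.186
```

>>> step_arm --pt "0 0 0 0 0 0" --pt "0 0 0 0 0 0" --pt "0 0 0 0 0 0" --pt "0 0 0 0 0 0" --grip 60

```text
t: 40.4
eef_pos: [435.4, 382.3, 89.2]
tcp_rot: [1.371, 1.567, 2.797]
ft_force: [-0.1, 0.1, 1.2]
opening: 0.545
```

>>> step_arm --pt "-30 0 0 0 0 0" --pt "-45 0 0 0 0 0" --pt "-20 -10 0 0 0 0" --pt "0 -30 0 0 0 0" --pt "0 0 0 0 0 0" --pt "0 0 0 0 0 0"

```text
t: 41.15
eef_pos: [475.4, 376.2, 186.9]
tcp_rot: [1.612, 1.566, 3.037]
ft_force: [0.1, -0.3, -0.4]
opening: 0.634
```

Run:
```python
from h import *
print(env.state()["ft_force"])
im=grab("wrist","w13")
```

```text
[ 0.11961095 -0.34047876 -0.39863589]
```

View pics/w13.png

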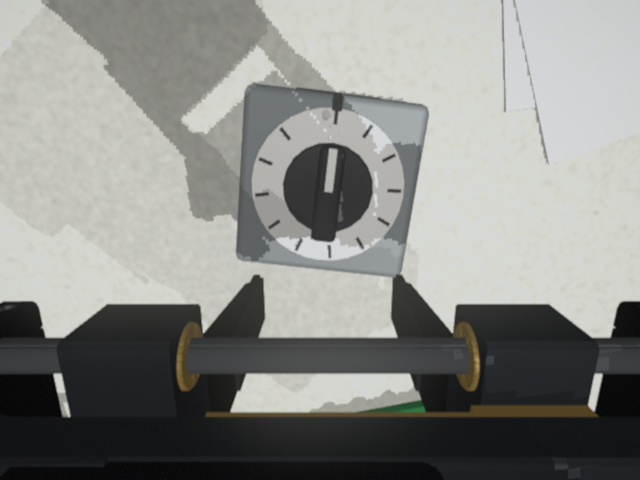

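Run:
```python
from h import *
T=tool();im=cv2.imread("pics/w13.png");crop(im,235,80,435,280,4,"w13c")
w=lambda u,v,z:toworld("wrist",(u,v),z,T)
a,b=w(333,145,92),w(324,240,92);pa=np.arctan2(*(a-b)[1::-1]);d=w(328,186,59);m=w(337,100,50);print(pa,np.arctan2(*(m-d)[1::-1]))
t=grab("top","t13")
```

```text
2.901277823895827 2.8885830725893844
```

View pics/w13c.png

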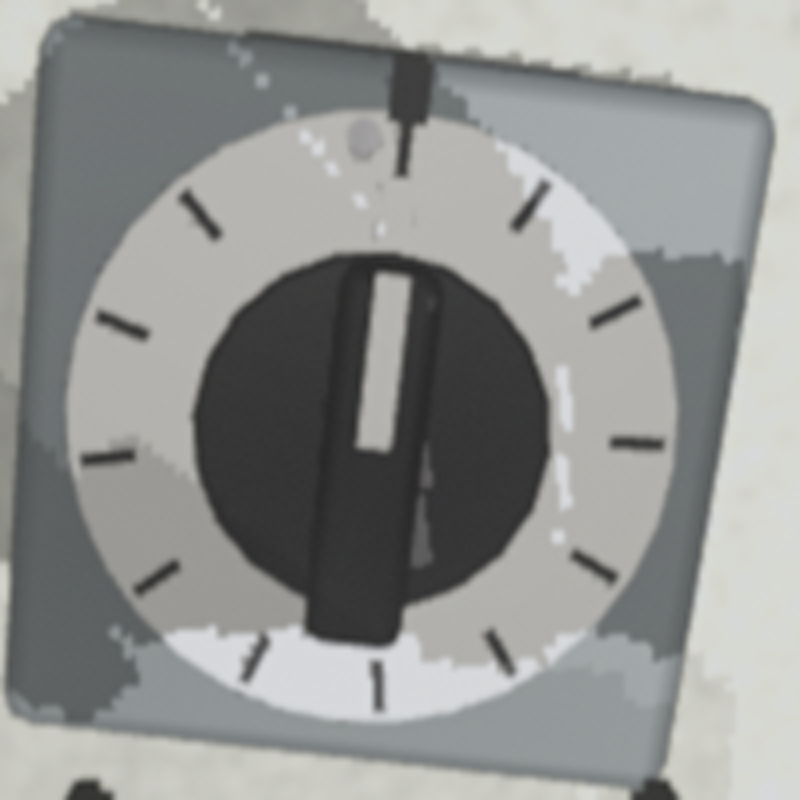

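View pics/t13.png

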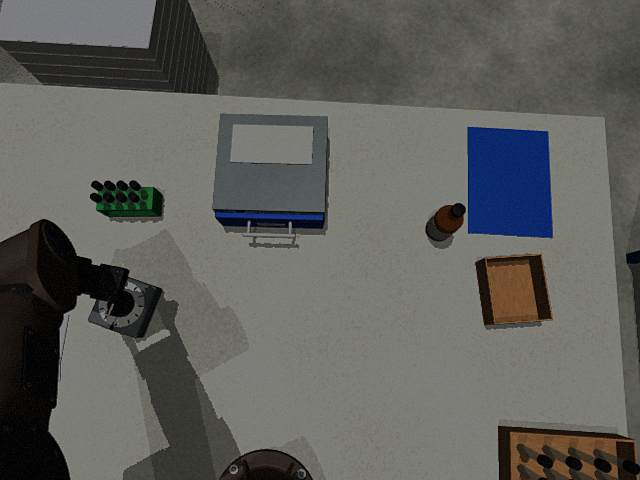

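The pointer lines up with the mark (2.90 vs 2.89 rad). The drawer is shut, the bench is clear of jars, and the bottle, rack and carton haven't moved. I'm handing the job in.

```bash
python3 -c "
from cell import env
print(env.job_done())"
```

```text
the job is handed in; nothing more can be done
None
```

I stood all four jars found on the bench upright in the drawer, pushed the drawer shut, and turned the reset knob counter-clockwise to its zero stop in two grips. The job was handed in at about 41 s of the 192 s allowed; no verdict is reported.

**Jars:** they stood upright in the last pictures before the drawer was shut. I could not see them once it was closed.

**Drawer:** the panel is flush with the unit in both views. The handle moved 162 mm against an estimated opening of 163 mm, which is within measuring error. It travelled at about 0.12 m/s, well under the 0.4 m/s limit. One short confirming push at the end stop reached about 47 N along x at the wrist (about 60 N in all) through the fingers on the handle. That is above the 40 N limit, but that limit is stated for the arm and the gripper's body; the wrist limit is 120 N.

**Knob:** the twisting moment jumped when it reached the stop. In the wrist picture the pointer is within about 0.013 rad of the mark.

**Other items:** the bottle, rack and carton show no movement in the last top view. The gripper was left open and clear above the knob.

**Disagreement:** the top and wrist cameras put the knob axis 4–6 mm apart. I used the wrist value, and the grip seated correctly.

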